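# Click the fixation-target post into its stand

### The arm

A 6-joint arm with a two-finger parallel gripper is mounted at the origin on the work surface. World frame = base frame: x ahead of the robot, y to its left, z up, the work surface at z = 0. Lengths are in m, angles in degrees, forces in N, time in s.
With the tool pointing down it reaches from about 0.325 to 0.775 m from the base axis. Payload 5.5 kg.
Tool frame: the origin (TCP) lies at the centre of the arm's flange, where the gripper is bolted on; the fingertips stand 182 mm ahead of it and the grasp point (between the pads) lies 163 mm ahead of it; z points along the fingers, y is the direction in which the jaws open and shut (so a half turn about z gives the same grasp; the last joint's range is limited). The gripper opens to 88 mm and grips with 3 to 60 N. Pads are 20 mm wide; open, the fingers measure 115 mm over their backs; the gripper's body (75 mm by 178 mm) begins 61 mm behind the grasp point.
Start: joints at [-74.467, 5.22, 70.514, -0, 104.267, -3.249], TCP at [0.193, -0.568, 0.405] pointing down, gripper open.
Joint ranges: [-164.24, 164.24], [-49.07, 125.15], [9.68, 141.18], [-86.29, 266.29], [3.28, 154.24], [-151.56, 151.56]. Speed limits (degrees/s): [147.25, 147.25, 172.46, 180, 180, 180].

### API

Orientations are given as [roll, pitch, yaw] about the fixed x, y, z axes, in that order (R = Rz(yaw) Ry(pitch) Rx(roll)).
In Python, from station import r gives the robot as it stands. The module is installed in compiled form; this text tells all that it offers. Calls block until the motion is done:
- r.reach(position, orientation): joint-space move of the TCP to a pose.
- r.servo_line(position, rotation=None, speed=0.15): straight line of the TCP; rotation=None keeps the orientation; speed is the mean speed in m/s.
- r.move_joints(angles): joint-space move.
- r.let_go() and r.grab(squeeze=None): open the fingers fully, or close them until they stop; squeeze is the grip in N (None keeps the last).
- r.wait(seconds).
- r.inverse_kinematics(position, orientation): joint angles nearest the present ones, or None.
- r.sense(): the state.
- r.snapshot(name): name is "scene" or "top"; returns a dict with "frame" (480x640x3 uint8, red, green, blue), "fx", "fy", "cx", "cy" (pixels), "dist_coeffs" ([k1, k2, p1, p2, k3] as OpenCV has them; the pictures are not rectified), "R" (3x3) and "t" (3): a world point X has camera coordinates R X + t. Camera axes: x right, y down, z forward; pixel columns grow to the right and rows downward; lengths in m; the calibration is good to about 2 mm. A picture is of the moment at which its call begins. There is no depth.
A pose or a line that the arm cannot do raises r.IKError and nothing moves.
- r.hand_in(): hands the job in, once; it reports no verdict.
The state is a dict: "clock": time; "joints": joint angles; "joint_vel": joint speeds; "joint_torque": joint torques, N m; "tcp_pos": TCP position; "orientation": TCP orientation; "contact_force": force on the tool from outside, world axes, zero at the start; "torque": the same for the moment, N m; "opening": finger opening in m.
Only numpy, scipy, OpenCV 4.12 (cv2) and the standard library are available. Lean on these libraries where they do the work, as an engineer would, in place of code of your own. Each camera call takes 0.05 s, during which the arm holds its last target.

### The job

On the eye-clinic table, take the fixation-target post (the one with the little ball on top) out of the wooden rack and slide it down into the metal post holder, past its side spring plunger, until the plunger clicks into the groove around the post, and let go so that the post stands held there. Feel for the click: if you push too far, draw the post back up to it. Work gently, never ramming or jamming the post in the holder, and leave the other things on the table where they are.

Things in the scene. Friction and masses are not known exactly. Their poses are not given: they have to be found in the camera images.
- post_head (a point): Centre (half-way up) of the fixation-target post's grip, the thing to grasp: a grey plastic block 20 mm square and 36 mm tall on the post's axis, its flat faces towards this point's own x and y, within about 0.3 rad of the rack's. A 16 mm white ball sits on it, its top 32 mm above this point. z points up along the post. Below the grip a steel shaft 14 mm in diameter runs 95 mm down to the foot. About 0.13 kg. The shaft is round: yaw in the holder does not matter.
- post_foot (a point): The very end of the post's foot, on its axis, 113 mm below post_head; z up along the post. The foot is tapered: 3 mm in diameter at its end, the full 14 mm from 10 mm above the end.
- post_groove (a point): Middle of the groove that runs all round the shaft, on the post's axis, 24 mm above the foot's end. The groove is 3 mm deep, 12 mm wide at the surface and 4 mm at its bottom, with sloping sides. Let go with the groove within 2 mm of the plunger's height, the post is centred and held by the plunger.
- rack: Fixed light-wood block, 60 mm (x) by 220 mm (y) by 46 mm tall, with three 16 mm holes, 40 mm deep, along its own y at -80, 0 and +80 mm. Origin: centre of its underside. The target post stands in one outer hole, the occluder post in the other, with about 1 mm of play all round, so they may lean a little.
- occluder: The other post in the rack, to be left alone: same shaft without a groove, a shorter grip, and an upright flat black disc 44 mm across on top instead of a ball; 156 mm tall. Origin: end of its foot.
- holder: Fixed post holder: grey base 110 mm square, 12 mm thick, under a 44 mm square aluminium block whose top is 90 mm above the table, with a 16 mm bore down its middle. Origin: centre of the underside, on the bore's axis, z up. The plunger with its black knob enters from the +x side, clamped in an upright slot: its axis is 46 to 62 mm above the table, different each time, height not given.
- mouth (a point): Centre of the mouth of the bore, on the block's top face, 90 mm above the table; z up. Bore and plunger are smooth. Pushing in, it takes about 4 to 10 N while the taper drives the plunger back (beginning when the foot's end is about level with it), then 0 to 4 N while it rides on the shaft.
- bore_floor (a point): Centre of the bore's closed bottom, 12 mm above the table; z up. The post is not to reach it: home is where the groove is level with the plunger, foot's end 22 to 38 mm above the table. There the resistance turns into a pull of 1 to 8 N, then passes zero at home, 20 to 27 mm after first contact; going on, it climbs to 6 to 10 N, and about 5 mm past home the plunger is out of the groove (then draw the post back up).
- plunger (a joint): How far the spring plunger is pushed back (m): 0 = fully forward, its round nose (5 mm radius) 1 mm short of the bore's axis; 0.004 to 0.006 = riding on the full shaft; 0.001 to 0.003 = dropped into the groove. Its spring pushes with 10 N at 0 and 0.7 N more per mm. The outside knob moves with it.
- case: Closed black spectacle case, 60 by 155 by 36 mm, a bystander. Origin: centre of its underside.
- tray: Small open plastic tray with paper clips, 85 by 120 by 32 mm, a bystander. Origin: centre of its underside.
Things that resemble listed ones, but are neither listed nor needed, are in the scene too. Several things look just like the holder: the one meant starts farthest from the robot's base.

How it is judged:
By the outcome, as a careful person would: the job done as asked, in the order asked, and still so for the second after the job is handed in, with the robot touching nothing.
It also fails if it takes over 61 s, if anything falls off the work surface, if the arm or the gripper's body presses on something with over 40 N, if the wrist force passes 120 N, or if a joint passes its speed limit or range.

## Working session

There is one attempt and no reset: what is moved stays moved. The work goes in short steps, each a Python script; the robot and the scene stay as the last script left them, time stands still between calls to the robot, and variables do not carry over. Pictures are saved under pics/ and viewed, and the job is handed in when it is done.

```bash
mkdir -p pics; python3 - <<'E'
from station import r
import cv2,pickle
d={}
for n in("scene","top"):
    s=r.snapshot(n); d[n]=s
    cv2.imwrite(f"pics/{n}0.png",s["frame"][:,:,::-1])
    print(n,s["fx"],s["fy"],s["cx"],s["cy"],s["dist_coeffs"],(-s["R"].T@s["t"]).round(3))
pickle.dump(d,open("d0.pkl","wb"))
s=r.sense();print(s["clock"],s["contact_force"],s["opening"],s["orientation"])
E
```

```text
scene 460.84121338580667 460.84121338580667 320.4407297816296 243.1954901257901 [-0.1007699  0.         0.         0.         0.       ] [0.795 0.423 0.649]
top 509.65245943228456 509.65245943228456 320.61873793958955 251.48106330221933 [0.03306732 0.         0.         0.         0.        ] [ 0.491 -0.014  0.936]
0.1 [-0.22497154  0.25540993 -0.75017531] 0.0880393446765387 [-1.79901010e+02 -7.35598570e-03  1.87834398e+01]
```

View pics/scene0.png

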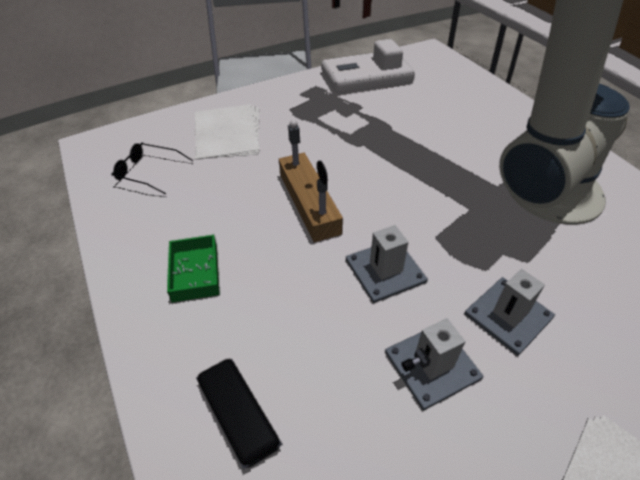

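View pics/top0.png

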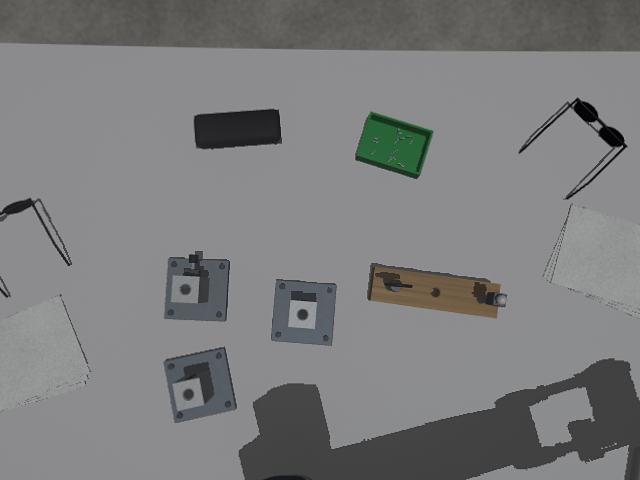

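```bash
cat > h.py <<'E'
import numpy as np,cv2
def ray(s,p):
    K=np.array([[s["fx"],0,s["cx"]],[0,s["fy"],s["cy"]],[0,0,1]])
    u=cv2.undistortPoints(np.array([[p]],float),K,np.array(s["dist_coeffs"]))[0,0]
    R=np.array(s["R"]);t=np.array(s["t"])
    d=R.T@np.array([u[0],u[1],1]);return -R.T@t,d/np.linalg.norm(d)
def plane(s,p,z):
    c,d=ray(s,p);return c+d*(z-c[2])/d[2]
def tri(s1,p1,s2,p2):
    c1,d1=ray(s1,p1);c2,d2=ray(s2,p2)
    a=np.linalg.lstsq(np.stack([d1,-d2],1),c2-c1,rcond=None)[0]
    q1=c1+a[0]*d1;q2=c2+a[1]*d2
    return (q1+q2)/2,np.linalg.norm(q1-q2)
def proj(s,X):
    K=np.array([[s["fx"],0,s["cx"]],[0,s["fy"],s["cy"]],[0,0,1]])
    return cv2.projectPoints(np.array([X],float),cv2.Rodrigues(np.array(s["R"]))[0],np.array(s["t"],float),K,np.array(s["dist_coeffs"]))[0][0,0]
def crop(s,x,y,w,h,k,name):
    im=s["frame"][y:y+h,x:x+w,::-1]
    cv2.imwrite(name,cv2.resize(im,None,fx=k,fy=k,interpolation=cv2.INTER_CUBIC))
E
python3 - <<'E'
import pickle,numpy as np,cv2
from h import *
d=pickle.load(open("d0.pkl","rb"));S,T=d["scene"],d["top"]
for p in [(186,290),(303,314),(188,393)]:
    q=plane(T,p,.09);print(p,q,np.hypot(*q[:2]))
print("ball",tri(S,(293,126),T,(501,299)))
a=[]
def c(s,x,y,w,h,k):
    return cv2.resize(s["frame"][y:y+h,x:x+w,::-1],None,fx=k,fy=k,interpolation=cv2.INTER_CUBIC)
im=np.vstack([np.hstack([c(S,375,310,110,100,3.6),c(T,155,245,110,100,3.6)]),np.hstack([c(S,260,105,110,60,3.6),c(T,435,260,110,60,3.6)])])
print(im.shape);cv2.imwrite("pics/c1.png",im)
E
```

```text
(186, 290) [0.49161894 0.20275958 0.09      ] 0.531790022036989
(303, 314) [0.45401396 0.00946042 0.09      ] 0.4541125103964395
(188, 393) [0.32548839 0.19392229 0.09      ] 0.37887800641749964
ball (array([ 0.48172045, -0.30048775,  0.13418324]), np.float64(0.002265636705737297))
(576, 792, 3)
```

View pics/c1.png

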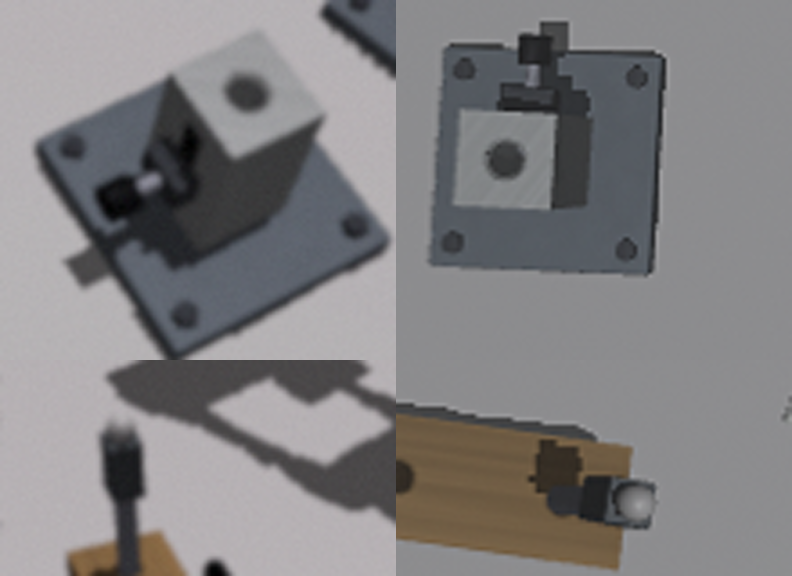

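```bash
python3 - <<'E'
import pickle,numpy as np,cv2
from h import *
d=pickle.load(open("d0.pkl","rb"));S,T=d["scene"],d["top"]
def c(s,x,y,w,h,k):
    return cv2.convertScaleAbs(cv2.resize(s["frame"][y:y+h,x:x+w,::-1],None,fx=k,fy=k,interpolation=cv2.INTER_CUBIC),alpha=1.6)
im=np.hstack([c(S,272,115,40,60,10),c(T,475,270,40,60,10)])
cv2.imwrite("pics/c2.png",im)
# expected pixel positions of ball, top face
# bore in top: dark blob
for n,s,p in(("top",T,(185.6,289.4)),("scene",S,(443.6,336.1))):
    g=cv2.cvtColor(s["frame"],cv2.COLOR_RGB2GRAY).astype(float)
    x,y=map(int,np.round(p));w=g[y-6:y+7,x-6:x+7]
    yy,xx=np.mgrid[y-6:y+7,x-6:x+7]
    m=np.clip(np.percentile(w,85)-15-w,0,40)*(np.hypot(xx-x,yy-y)<6.5)
    q=((xx*m).sum()/m.sum(),(yy*m).sum()/m.sum());print(n,q,plane(s,q,.09),m.sum())
print(tri(S,(443.6,336.1),T,(185.6,289.4)))
print("knob",tri(S,(375+120/3.6,310+197/3.6),T,(155+139/3.6,245+50/3.6)))
# rack wood mask
hsv=cv2.cvtColor(T["frame"],cv2.COLOR_RGB2HSV)
m=cv2.inRange(hsv,(5,80,40),(25,255,255));cs,_=cv2.findContours(m,0,2)
k=max(cs,key=cv2.contourArea);rr=cv2.minAreaRect(k);b=cv2.boxPoints(rr)
print(rr);print([plane(T,q,.046).round(4) for q in b])
print("hole mid",plane(T,(435,293),.046))
E
```

```text
top (np.float64(184.97869529314613), np.float64(289.05428020919345)) [0.49315806 0.20448279 0.09      ] 3632.9999999999995
scene (np.float64(443.44956369982543), np.float64(335.4992271254051)) [0.4932749  0.20593873 0.09      ] 4010.9999999999995
(array([0.4921088 , 0.20490689, 0.08604057]), np.float64(0.0013157151362931626))
knob (array([0.54506406, 0.20288265, 0.04692719]), np.float64(0.0018193665952853965))
((435.1700439453125, 291.80999755859375), (127.56206512451172, 34.08254623413086), 8.13010311126709)
[array([ 0.478 , -0.1049,  0.046 ]), array([ 0.5368, -0.1132,  0.046 ]), array([ 0.5078, -0.3327,  0.046 ]), array([ 0.4494, -0.3233,  0.046 ])]
hole mid [ 0.4908009  -0.21856871  0.046     ]
```

View pics/c2.png

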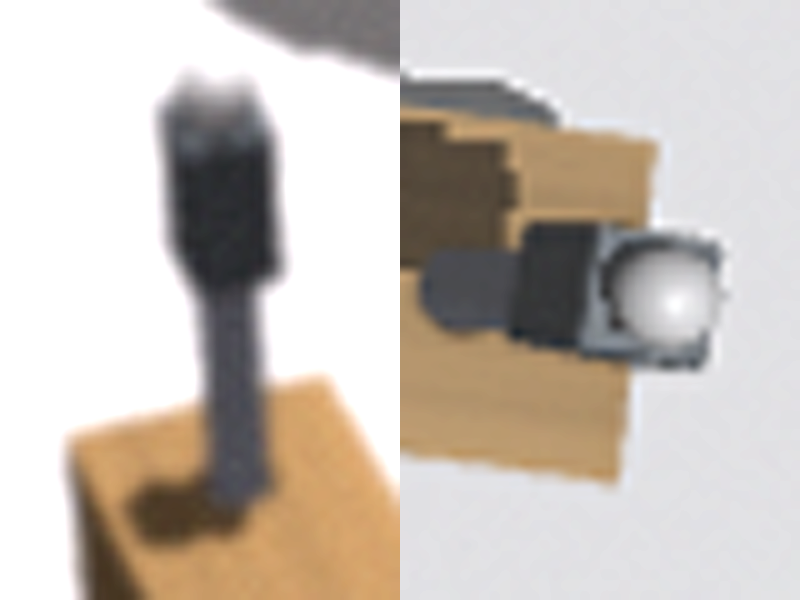

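```bash
python3 - <<'E'
import pickle,numpy as np
from h import *
d=pickle.load(open("d0.pkl","rb"));S,T=d["scene"],d["top"]
f=lambda x,y:(475+(x-400)/10-.45,270+y/10-.45)
P=np.array([plane(T,f(*q),.137) for q in [(600,222),(720,238),(705,368),(580,350)]])
print(P.round(4),P.mean(0))
for i in range(4):
    v=P[(i+1)%4]-P[i];print(np.hypot(*v[:2]),np.degrees(np.arctan2(v[1],v[0])))
print("ball top",plane(T,f(665,295),.143))
print("ball tri",tri(S,(272+21.3-.45,115+9.8-.45),T,f(665,295)))
print("grip bottom front S", plane(S,(272+23-.45,115+19-.45),.119))
print("shaft/rack S",plane(S,(272+23.5,115+48.5),.046))
print(proj(S,[.482,-.2995,.143]),proj(S,[.482,-.2995,.119]),proj(S,[.4826,-.298,.046]))
# base corners of holder plate for yaw+axis: top-face z=.012
g=lambda x,y:(155+(x-396)/3.6-.4,245+y/3.6-.4)
B=np.array([plane(T,g(*q),.012) for q in[(445,46),(662,54),(650,273),(432,262)]]);print(B.round(4),B.mean(0))
v=B[0]-B[3];print(np.degrees(np.arctan2(v[1],v[0])))
E
```

```text
[[ 0.4939 -0.2903  0.137 ]
 [ 0.4916 -0.3089  0.137 ]
 [ 0.4714 -0.3061  0.137 ]
 [ 0.474  -0.2868  0.137 ]] [ 0.4827035  -0.29804401  0.137     ]
0.018702251336989485 -96.95413033513057
0.02037193436180434 172.28363406462864
0.019463704474109916 82.48106279342252
0.020204615137601554 -9.880557145345115
ball top [ 0.48270429 -0.29802574  0.143     ]
ball tri (array([ 0.48201568, -0.29910035,  0.13884787]), np.float64(0.0015088377418327479))
grip bottom front S [ 0.48058494 -0.29495204  0.119     ]
shaft/rack S [ 0.48358523 -0.29291487  0.046     ]
[292.27690974 122.40056499] [292.93806895 132.6207114 ] [294.8763945  162.06498758]
[[0.5502 0.2565 0.012 ]
 [0.5473 0.1479 0.012 ]
 [0.4379 0.1511 0.012 ]
 [0.4425 0.2592 0.012 ]] [0.49445522 0.20365136 0.012     ]
-1.4173955141378416
```

```bash
python3 - <<'E'
from station import r
import numpy as np
o=[180,0,82]
r.reach([.4827,-.298,.382],o)
s=r.sense();print(s["clock"],s["joints"],s["contact_force"])
r.servo_line([.4827,-.298,.282],speed=.12)
s=r.sense();print(s["clock"],s["tcp_pos"],s["contact_force"])
r.grab(40)
s=r.sense();print(s["clock"],s["opening"],s["contact_force"],s["torque"])
r.servo_line([.4827,-.298,.350],speed=.08)
s=r.sense();print(s["clock"],s["opening"],s["contact_force"],s["torque"])
import cv2
for n in("scene","top"): cv2.imwrite(f"pics/{n}1.png",r.snapshot(n)["frame"][:,:,::-1])
E
```

```text
1.575 [-3.52146218e+01 -3.25495426e-02  7.82073137e+01 -2.48255354e-02
  1.01819277e+02 -2.71112169e+01] [ 0.3599772   0.74450536 -0.75409116]
2.5583 [ 0.48286277 -0.29819215  0.28307216] [ 0.13941671 -0.02937843  0.55814151]
3.6083 0.01980291447505601 [-0.99708152 -0.257329   -0.26078856] [-0.15520894 -0.07421117 -0.08344607]
4.6083 0.0198968586633036 [-0.10985709  0.14158274 -1.56774239] [-0.03721158 -0.02724198  0.01153231]
```

View pics/scene1.png

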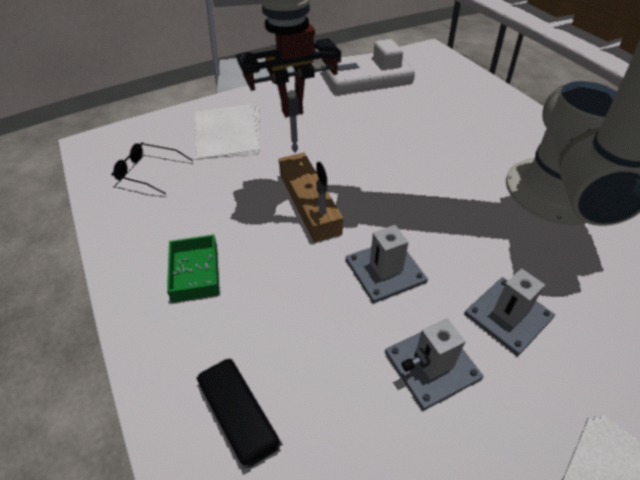

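```bash
python3 - <<'E'
from station import r
import numpy as np,cv2,pickle
from h import *
o=[180,0,82]
r.servo_line([.4827,-.298,.48],speed=.2)
r.reach([.4935,.2045,.48],o)
r.servo_line([.4935,.2045,.384],speed=.12)
r.wait(.3)
s=r.sense();print(s["clock"],s["tcp_pos"],s["orientation"],s["joints"],s["contact_force"])
d={n:r.snapshot(n) for n in("scene","top")};pickle.dump(d,open("d1.pkl","wb"))
cv2.imwrite("pics/scene2.png",d["scene"]["frame"][:,:,::-1])
a=cv2.resize(d["scene"]["frame"][250:370,395:495,::-1],None,fx=4,fy=4,interpolation=2)
b=cv2.resize(d["top"]["frame"][230:350,135:235,::-1],None,fx=4,fy=4,interpolation=2)
cv2.imwrite("pics/c3.png",np.hstack([a,b]))
E
```

```text
8.5833 [0.49353856 0.20453731 0.38456236] [ 1.79953984e+02 -2.51912815e-02  8.20007899e+01] [ 1.88612170e+01 -5.13449572e+00  8.29053504e+01  1.72129537e-03
  1.02176712e+02  2.68608011e+01] [-1.03553938  0.1503317  -1.77717385]
```

View pics/c3.png

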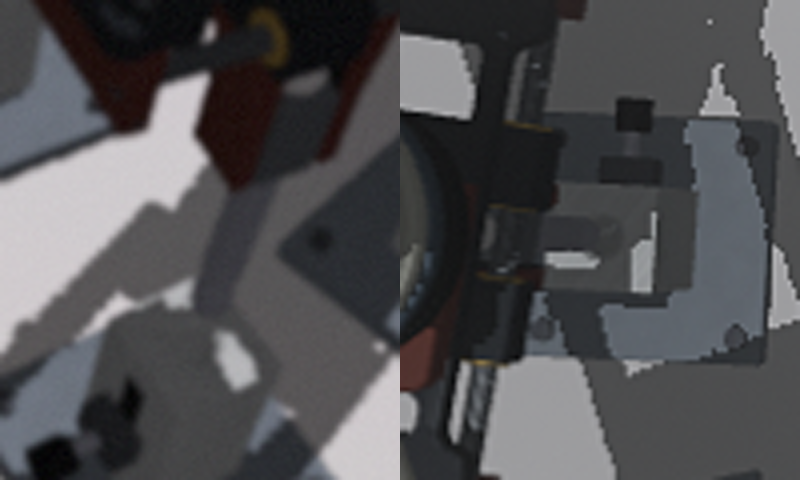

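View pics/scene2.png

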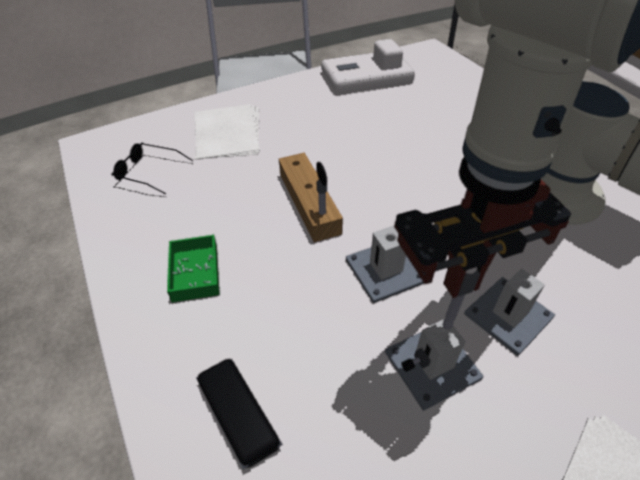

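```bash
python3 - <<'E'
import numpy as np,cv2,pickle
from h import *
d=pickle.load(open("d1.pkl","rb"));S,T=d["scene"],d["top"]
X=np.array([.4935,.2045])
tot=.3846
for n,s,x0,y0 in(("S",S,395,250),("T",T,135,230)):
    for nm,z in(("grip",tot-.163),("gripbot",tot-.181),("groove",tot-.163-.089),("full",tot-.266),("foot",tot-.276),("mouth",.09)):
        p=proj(s,[*X,z]);print(n,nm,p.round(1),((p-[x0,y0]+.5)*4).round())
a=cv2.resize(S["frame"][285:345,425:485,::-1],None,fx=10,fy=10,interpolation=2)
b=cv2.resize(T["frame"][265:325,160:220,::-1],None,fx=6.67,fy=10,interpolation=2)[:, :200]
a=cv2.convertScaleAbs(a,alpha=1.8)
cv2.imwrite("pics/c4.png",a)
b=cv2.resize(T["frame"][270:310,160:210,::-1],None,fx=14,fy=14,interpolation=2)
cv2.imwrite("pics/c5.png",cv2.convertScaleAbs(b,alpha=1.8))
E
```

```text
S grip [463.4 276.5] [276. 108.]
S gripbot [460.2 285.7] [263. 145.]
S groove [448.7 318. ] [217. 274.]
S full [446.7 323.7] [209. 297.]
S foot [445.3 327.7] [203. 313.]
S mouth [442.7 334.8] [193. 341.]
T grip [160.4 288.4] [104. 235.]
T gripbot [164.3 288.4] [119. 236.]
T groove [177.9 288.7] [174. 237.]
T full [180.3 288.8] [183. 237.]
T foot [182.  288.8] [190. 237.]
T mouth [185.  288.8] [202. 237.]
```

View pics/c4.png

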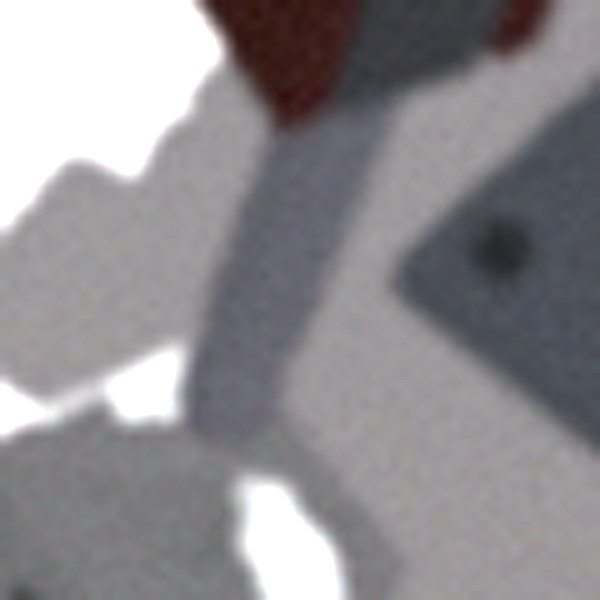

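View pics/c5.png

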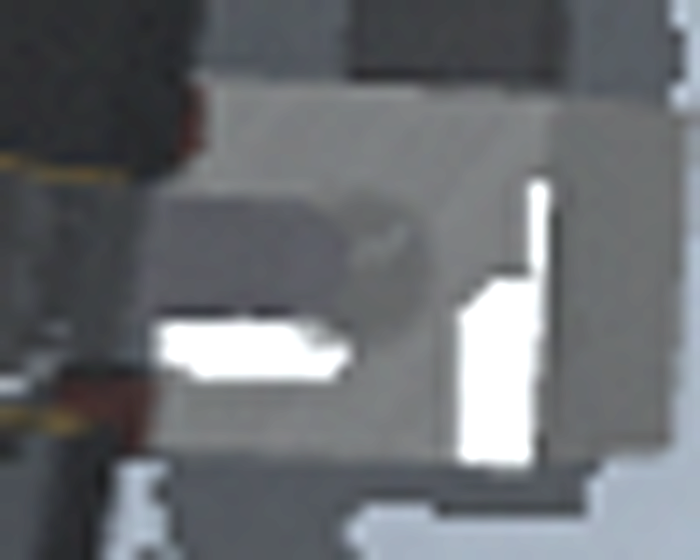

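```bash
cat > meas.py <<'E'
import numpy as np,cv2,pickle
from h import *
def edges(s,A,B,zs,hw,wide=1.0,ch=None):
    """project model axis points, sample perpendicular profile, edges = shaft by chroma (b-r)"""
    im=cv2.GaussianBlur(s["frame"],(0,0),.6).astype(np.float32); out=[]
    for z in zs:
        p=proj(s,[A,B,z]);q=proj(s,[A,B,z-.005]);t=(q-p)/np.linalg.norm(q-p);n=np.array([-t[1],t[0]])
        if n[0]+n[1]<0:n=-n
        u=np.arange(-hw,hw+.01,.25)
        prof=np.zeros((len(u),3))
        for k in np.arange(-2,2.1,.5):
            pts=(p+t*k+u[:,None]*n).astype(np.float32)
            prof+=cv2.remap(im,pts[None,:,0],pts[None,:,1],cv2.INTER_LINEAR)[0]
        prof/=9
        out.append((z,p,n,u,prof[:,2]-prof[:,0],prof.mean(1)))
    return out
E
python3 - <<'E'
from meas import *
np.set_printoptions(linewidth=200,precision=0,suppress=True)
d=pickle.load(open("d1.pkl","rb"))
for k,zs in(("scene",(.19,.175,.16,.145,.13)),("top",(.15,.14,.13))):
    for z,p,n,u,c,g in edges(d[k],.4935,.2045,zs,9):
        print(k,z,p.round(1),n.round(2));print(u[::2]*10);print(c[::2]);print(g[::2])
E
```

```text
scene 0.19 [458. 292.] [1. 0.]
[-90. -85. -80. -75. -70. -65. -60. -55. -50. -45. -40. -35. -30. -25. -20. -15. -10.  -5.   0.   5.  10.  15.  20.  25.  30.  35.  40.  45.  50.  55.  60.  65.  70.  75.  80.  85.  90.]
[-16. -16. -17. -18. -18. -18. -18. -18. -18. -18. -19. -19. -19. -19. -19. -18. -17. -14. -10.  -7.  -3.   1.   3.   4.   4.   4.   5.   5.   5.   5.   4.   3.   2.   2.   1.   0.  -0.]
[26. 24. 22. 21. 21. 20. 20. 20. 20. 20. 21. 21. 21. 22. 22. 22. 23. 24. 26. 29. 31. 33. 34. 36. 37. 39. 40. 42. 44. 47. 51. 55. 60. 66. 72. 76. 80.]
scene 0.175 [455. 299.] [1. 0.]
[-90. -85. -80. -75. -70. -65. -60. -55. -50. -45. -40. -35. -30. -25. -20. -15. -10.  -5.   0.   5.  10.  15.  20.  25.  30.  35.  40.  45.  50.  55.  60.  65.  70.  75.  80.  85.  90.]
[-1. -1. -1. -1. -1. -1. -1. -2. -2. -2. -2. -2. -2. -1.  0.  1.  2.  3.  4.  4.  4.  5.  5.  5.  5.  6.  6.  6.  5.  5.  4.  3.  2.  1.  1.  0.  0.]
[86. 86. 85. 85. 84. 82. 80. 76. 70. 64. 58. 53. 50. 49. 49. 51. 52. 53. 55. 56. 57. 57. 58. 59. 59. 59. 58. 59. 60. 62. 65. 69. 74. 78. 81. 84. 85.]
scene 0.16 [453. 306.] [1.
[... 2419 characters left out ...]
.  70.  70.  71.  71.  71.  69.  66.  60.  55.  53.  52.  52.  52.  52.  52.  52.  52.  52.  52.  51.  51.  51.  54.  62.  79. 112. 136. 144. 150. 149. 148. 143. 130. 105.  85.  76.]
top 0.13 [178. 289.] [-0.  1.]
[-90. -85. -80. -75. -70. -65. -60. -55. -50. -45. -40. -35. -30. -25. -20. -15. -10.  -5.   0.   5.  10.  15.  20.  25.  30.  35.  40.  45.  50.  55.  60.  65.  70.  75.  80.  85.  90.]
[2. 2. 2. 3. 3. 3. 3. 3. 4. 4. 4. 4. 4. 4. 5. 5. 4. 4. 4. 4. 4. 4. 5. 4. 4. 4. 5. 5. 5. 5. 5. 5. 5. 4. 4. 3. 2.]
[ 70.  70.  70.  70.  70.  70.  69.  66.  61.  56.  54.  52.  52.  52.  52.  52.  52.  52.  52.  52.  52.  52.  51.  55.  63.  81. 113. 134. 143. 148. 148. 146. 142. 128. 103.  84.  75.]
```

```bash
python3 - <<'E'
from meas import *
d=pickle.load(open("d1.pkl","rb"));S,T=d["scene"],d["top"]
X=np.array([.4935,.2045,.09])
def J(s,n):
    return [(proj(s,X+np.eye(3)[i]*.001)-proj(s,X))@n for i in(0,1)]
A=np.array([J(S,np.array([.945,.33])),J(T,np.array([0,1.]))]);print(A)
for b in([.15,.85],[.15,1.0],[0,.7]):print(np.linalg.solve(A,b))
E
```

```text
[[-0.43726909  0.5921745 ]
 [-0.60821423 -0.00542198]]
[-1.39063791 -0.77356078]
[-1.63564872 -0.95447984]
[-1.14338377 -0.84428894]
```

```bash
cat > ins.py <<'E'
from station import r
import numpy as np
OFF=.276
def F(n=3):
    a=[]
    for _ in range(n):
        s=r.sense();a.append([*s["contact_force"],*s["torque"]]);r.wait(.02)
    return np.mean(a,0)
def step(x,y,z,b,sp=.03):
    r.servo_line([x,y,z],speed=sp)
    f=F()-b;s=r.sense();p=s["tcp_pos"]
    print(f"t{s['clock']:.2f} cmd {z-OFF:.4f} foot {p[2]-OFF:.4f} xy {p[0]:.4f} {p[1]:.4f} F",f[:3].round(2),"M",f[3:].round(2),flush=True)
    return f
E
python3 - <<'E'
from ins import *
x,y=.4921,.2037
r.servo_line([x,y,.384],speed=.03);r.wait(.3)
b=F(6);np.save("b.npy",b);print(b)
for f0 in (.095,.088,.084,.081,.078,.075,.072,.069):
    f=step(x,y,OFF+f0,b)
    if np.hypot(f[0],f[1])>3 or abs(f[2])>4: print("stop");break
E
```

```text
[ 0.25227395 -0.05266593 -1.27634903 -0.04035533 -0.09210499 -0.00268451]
t9.97 cmd 0.0950 foot 0.0951 xy 0.4921 0.2037 F [0.05 0.33 0.26] M [ 0.03  0.02 -0.01]
t10.40 cmd 0.0880 foot 0.0879 xy 0.4921 0.2037 F [-0.16  0.39 -0.21] M [0.   0.03 0.02]
t10.73 cmd 0.0840 foot 0.0839 xy 0.4921 0.2037 F [-0.55  0.08  0.13] M [0.01 0.02 0.01]
t11.03 cmd 0.0810 foot 0.0808 xy 0.4921 0.2037 F [-0.49 -0.03 -0.5 ] M [ 0.01  0.01 -0.01]
t11.33 cmd 0.0780 foot 0.0778 xy 0.4921 0.2037 F [-0.13  0.01 -0.31] M [-0.    0.05  0.01]
t11.63 cmd 0.0750 foot 0.0748 xy 0.4921 0.2037 F [-0.11 -0.59 -0.86] M [-0.    0.02  0.02]
t11.93 cmd 0.0720 foot 0.0718 xy 0.4921 0.2037 F [-0.51  0.58 -0.16] M [0.01 0.03 0.01]
t12.23 cmd 0.0690 foot 0.0688 xy 0.4921 0.2037 F [0.13 0.55 0.17] M [0.03 0.   0.02]
```

```bash
python3 - <<'E'
from ins import *
b=np.load("b.npy");x,y=.4921,.2037
f0=.0675;con=0
while f0>.040:
    f=step(x,y,OFF+f0,b)
    if np.hypot(f[0],f[1])>20 or f[2]>13: print("stop");break
    con+= f[2]>2
    if con>=4:break
    f0-=.0015
E
```

```text
t12.53 cmd 0.0675 foot 0.0674 xy 0.4921 0.2037 F [ 0.16 -0.22 -0.  ] M [ 0.02  0.03 -0.  ]
t12.83 cmd 0.0660 foot 0.0659 xy 0.4921 0.2037 F [ 0.03 -0.12 -0.31] M [-0.02 -0.   -0.02]
t13.13 cmd 0.0645 foot 0.0644 xy 0.4921 0.2037 F [-0.58  0.11 -0.3 ] M [ 0.01  0.02 -0.01]
t13.43 cmd 0.0630 foot 0.0629 xy 0.4921 0.2037 F [-0.54 -0.03 -0.2 ] M [-0.01  0.01 -0.01]
t13.73 cmd 0.0615 foot 0.0614 xy 0.4921 0.2037 F [-0.68 -0.08  0.22] M [-0.    0.03  0.01]
t14.03 cmd 0.0600 foot 0.0599 xy 0.4921 0.2037 F [-0.68  0.42  0.09] M [-0.01 -0.    0.  ]
t14.33 cmd 0.0585 foot 0.0584 xy 0.4921 0.2037 F [-0.12 -0.39 -0.29] M [-0.01 -0.01  0.02]
t14.63 cmd 0.0570 foot 0.0569 xy 0.4921 0.2037 F [-0.07  0.21 -0.4 ] M [-0.02  0.06  0.01]
t14.93 cmd 0.0555 foot 0.0554 xy 0.4921 0.2037 F [-0.46  0.34 -0.11] M [ 0.01  0.02 -0.01]
t15.23 cmd 0.0540 foot 0.0540 xy 0.4921 0.2037 F [-0.15 -0.1  -0.36] M [0.05 0.02 0.03]
t15.53 cmd 0.0525 foot 0.0524 xy 0.4921 0.2037 F [-0.09  0.4  -0.1 ] M [-0.01  0.02  0.03]
t15.83 cmd 0.0510 foot 0.0509 xy 0.4921 0.2037 F [-0.12 -0.65 -0.43] M [-0.01  0.03 -0.02]
t16.13 cmd 0.0495 foot 0.0494 xy 0.4921 0.2037 F [-0.07  0.24 -0.17] M [0.01 0.03 0.02]
t16.43 cmd 0.0480 foot 0.0479 xy 0.4920 0.2037 F [-1.47  0.13 -0.04] M [ 0.06  0.27 -0.02]
t16.73 cmd 0.0465 foot 0.0468 xy 0.4919 0.2038 F [-3.51  1.05  3.19] M [ 0.1   0.87 -0.02]
t17.03 cmd 0.0450 foot 0.0456 xy 0.4919 0.2038 F [-4.94  0.56  6.42] M [0.09 1.3  0.02]
t17.33 cmd 0.0435 foot 0.0441 xy 0.4919 0.2038 F [-4.36  0.17  7.02] M [0.15 1.3  0.01]
t17.63 cmd 0.0420 foot 0.0427 xy 0.4919 0.2038 F [-5.06  0.27  6.65] M [0.16 1.32 0.01]
```

```bash
python3 - <<'E'
from ins import *
b=np.load("b.npy");x,y=.4921,.2037
f0=.0405;mn=0
while f0>.0185:
    f=step(x,y,OFF+f0,b)
    if np.hypot(f[0],f[1])>20 or f[2]>13: print("stop");break
    mn=min(mn,f[2])
    if mn<-1 and f[2]>.3 and f0<.030: print("past home");break
    f0-=.0015 if f0>.0335 else .0007
E
```

```text
t17.93 cmd 0.0405 foot 0.0410 xy 0.4919 0.2038 F [-4.64  0.93  6.19] M [0.13 1.26 0.01]
t18.23 cmd 0.0390 foot 0.0388 xy 0.4920 0.2038 F [-3.88  0.72  3.21] M [0.28 1.13 0.  ]
t18.53 cmd 0.0375 foot 0.0365 xy 0.4921 0.2038 F [-3.15  1.79 -0.5 ] M [0.43 0.87 0.02]
t18.83 cmd 0.0360 foot 0.0355 xy 0.4920 0.2037 F [-4.04  1.44 -0.61] M [0.48 1.05 0.02]
t19.13 cmd 0.0345 foot 0.0343 xy 0.4920 0.2037 F [-4.77  1.42  0.29] M [0.46 1.2  0.02]
t19.43 cmd 0.0330 foot 0.0327 xy 0.4920 0.2037 F [-4.72  1.8  -0.12] M [0.48 1.26 0.02]
t19.73 cmd 0.0323 foot 0.0325 xy 0.4920 0.2037 F [-5.56  1.48  1.86] M [0.41 1.48 0.03]
t20.03 cmd 0.0316 foot 0.0316 xy 0.4920 0.2037 F [-5.73  1.16  0.76] M [ 0.45  1.39 -0.03]
t20.33 cmd 0.0309 foot 0.0310 xy 0.4920 0.2037 F [-5.25  1.47  1.43] M [0.43 1.38 0.02]
t20.63 cmd 0.0302 foot 0.0300 xy 0.4920 0.2037 F [-5.25  1.79 -0.17] M [0.48 1.31 0.01]
t20.93 cmd 0.0295 foot 0.0292 xy 0.4920 0.2037 F [-5.12  1.88 -0.45] M [ 0.51  1.25 -0.01]
t21.23 cmd 0.0288 foot 0.0283 xy 0.4921 0.2037 F [-4.27  1.95 -1.89] M [0.52 1.14 0.01]
t21.53 cmd 0.0281 foot 0.0275 xy 0.4921 0.2037 F [-4.71  1.8  -3.86] M [ 0.54  1.1  -0.01]
t21.83 cmd 0.0274 foot 0.0269 xy 0.4920 0.2037 F [-4.7   2.09 -4.08] M [ 0.52  1.15 -0.  ]
t22.13 cmd 0.0267 foot 0.0264 xy 0.4920 0.2037 F [-4.54  2.19 -4.28] M [0.49 1.24 0.04]
t22.43 cmd 0.0260 foot 0.0258 xy 0.4920 0.2037 F [-5.64  1.57 -4.06] M [0.5  1.29 0.01]
t22.73 cmd 0.0253 foot 0.0254 xy 0.4920 0.2037 F [-5.22  1.62 -2.72] M [ 0.44  1.35 -0.  ]
t23.03 cmd 0.0246 foot 0.0249 xy 0.4920 0.2037 F [-5.76  1.52 -1.37] M [0.43 1.42 0.02]
t23.33 cmd 0.0239 foot 0.0246 xy 0.4919 0.2037 F [-6.54  1.4   0.34] M [0.37 1.57 0.01]
past home
```

```bash
python3 - <<'E'
from ins import *
import cv2
b=np.load("b.npy");x,y=.4921,.2037
r.wait(.3)
f=step(x,y,OFF+.0241,b,.02)
r.let_go();r.wait(.2)
s=r.sense();print(s["clock"],s["opening"],(F()-b).round(2))
p=s["tcp_pos"]
r.servo_line([p[0],p[1],.48],speed=.1)
r.move_joints([-20,*r.sense()["joints"][1:]]);r.wait(.3)
print(r.sense()["clock"])
d={n:r.snapshot(n) for n in("scene","top")}
import pickle;pickle.dump(d,open("d2.pkl","wb"))
for n in d: cv2.imwrite(f"pics/{n}3.png",d[n]["frame"][:,:,::-1])
a=cv2.resize(d["scene"]["frame"][270:420,375:495,::-1],None,fx=3.3,fy=3.3,interpolation=2)
c=cv2.resize(d["top"]["frame"][230:380,120:240,::-1],None,fx=3.3,fy=3.3,interpolation=2)
cv2.imwrite("pics/c6.png",np.hstack([a,c]))
E
```

```text
t23.93 cmd 0.0241 foot 0.0246 xy 0.4920 0.2037 F [-6.43  1.6  -1.02] M [0.4  1.49 0.01]
25.2667 0.0877141697205155 [0.34 0.04 1.69 0.02 0.03 0.02]
28.9
```

View pics/c6.png

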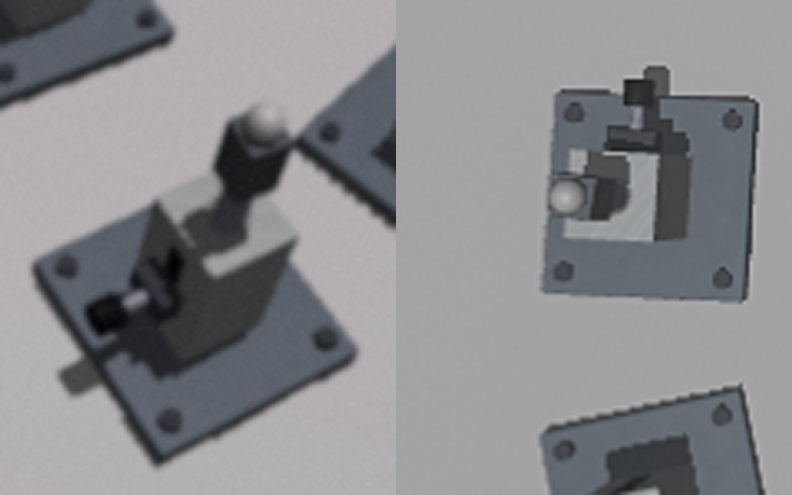

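View pics/scene3.png

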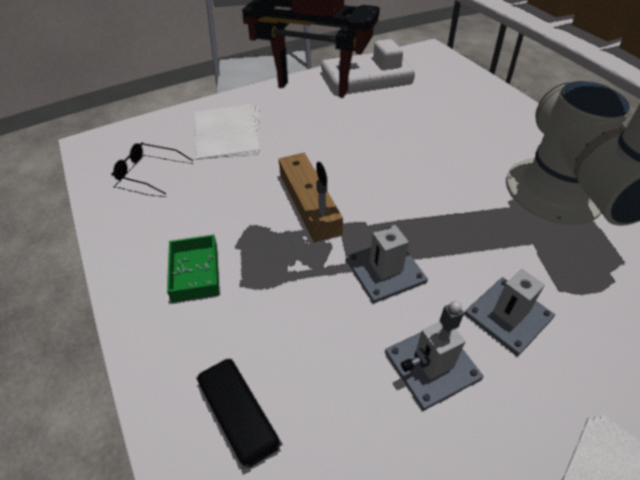

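```bash
python3 - <<'E'
import pickle
from h import *
import numpy as np
d=pickle.load(open("d2.pkl","rb"));e=pickle.load(open("d0.pkl","rb"))
print(tri(d["scene"],(455.25,307.2),d["top"],(171.45,288.75)))
for n,(x,y) in(("scene",(375+103/3.3,270+315/3.3)),("top",(120+243/3.3,230+92/3.3))):
    for q in(e,d):
        g=cv2.cvtColor(q[n]["frame"],cv2.COLOR_RGB2GRAY).astype(float)
        X,Y=int(x),int(y);w=np.clip(45-g[Y-7:Y+6,X-7:X+6],0,20);yy,xx=np.mgrid[Y-7:Y+6,X-7:X+6]
        print(n,(xx*w).sum()/w.sum(),(yy*w).sum()/w.sum())
E
```

```text
(array([0.49276851, 0.20705493, 0.16063406]), np.float64(0.0013398388785928344))
scene 407.1900054914882 364.7775947281713
scene 406.7204870301747 365.11381683430386
top 193.22832980972515 258.3572938689218
top 191.79439252336448 256.9626168224299
```

```bash
python3 - <<'E'
from station import r
print(r.hand_in(), r.sense()["clock"])
E
```

```text
the job is handed in; nothing more can be done
the job is handed in; nothing more can be done
```

The fixation-target post is standing in the metal post holder with the plunger clicked into its groove. I let go of it, moved the arm clear and handed the job in at about 29 s on the robot's clock.

**Choosing the holder:** Three things looked like it, in the top view at pixels (186, 290), (303, 314) and (188, 393). They are 0.53, 0.45 and 0.38 m from the base. I used the first: it is the farthest, and the enlarged crop showed the plunger knob on its +x side.

**Inserting the post:** I corrected the aim by about 1.5 mm from the pictures before going in, and the foot entered the bore without touching. With the foot's end height above the table, the plunger felt like this:

| Stage | Foot's end height | Vertical force |
|---|---|---|
| First contact | about 48 mm | begins to rise |
| Taper pushing the plunger back | 47 to 39 mm | up to 7 N resistance |
| Riding on the shaft | 37 to 29 mm | about 0 to 2 N |
| Dropping into the groove | 28 to 25 mm | up to 4.3 N pull |
| Home, where I let go | 24.6 mm | about 0 to −1 N |

Sideways force stayed below 7 N throughout.

**Last checks:**
- **Upright:** The post stands in the holder in both pictures.
- **Plunger:** The knob shift is small: 2.3 mm pushed back by the top view and about 0.8 mm by the scene view. These disagree, but both are well below the 4 to 6 mm of riding on the shaft.
- **Height:** The ball's triangulated height was 160.6 mm against an expected 162 mm. That method read about 4 mm low on earlier points, so it is only a rough check.
- **Other things:** The occluder, tray and case looked unmoved in the scene picture.

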